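Close the leak tester and draw its pump rod to the mark

TASK

The watch bezel is already in the leak tester. Shut the chamber's hinged lid fully, and only then take the handle of the sprung pump rod beside it, pull the rod straight out until its pointer stands level with the upright mark blade, not well past it, and finish while still holding it there against its spring. Leave the other things on the bench where they are.

Things in the scene. Friction and masses are not known exactly. Their poses are not given: they have to be found in the camera images.
- tester: Fixed leak tester. Grey base plate 390 x 390 x 12 mm; aluminium chamber 150 x 150 mm, rim 75 mm above the table, centred at x 0, y +90 mm, a bezel inside; lying pump sleeve 38 mm across along x at y -90 mm, axis 60 mm high, mouth at x +20 mm, the rest on the +x side. Origin on the table, 5 mm to the +x side of the plate's centre; the rod pulls out towards its -x; z up.
- lid (a joint): Hinge angle of the chamber's lid in rad: 0 shut, grows as it opens, up to 1.1. Starts open between 0.5 and 0.95 and stays where it is left (stiff hinge); a push of about 2 N at the lip, downward along its arc, closes it.
- lid_hinge (a point): Middle of the lid's hinge line, which runs along the tester's y on the chamber's +x rim, 75 mm above the table. The lid (aluminium frame with a glass pane, 155 mm long, 156 mm wide, 10 mm thick; its underside passes through the hinge line) reaches from here towards -x when shut.
- lid_lip (a point): Middle of the upper face of the lid's lip, a flat tab 70 mm wide that ends the lid on its free side (lid 178 mm from hinge to the lip's end). 166 mm from the hinge along the lid and 10 mm above its underside; 85 mm above the table when shut.
- plunger (a joint): Travel of the pump rod in m: 0 fully in (start), grows as the rod is pulled out towards the tester's -x, end stop at 0.115. The inner spring pulls back with about 3 N at 0 and 110 N/m beyond (9 to 12 N at the mark); let go, it runs in again.
- plunger_handle (a point): Grip point of the rod's handle: upright white paddle 16 mm thick along the pull, 30 mm wide, from 45 to 115 mm above the table; the point is on its centre line 95 mm above the table. With the rod in it stands 75 mm in front of the sleeve's mouth. The 12 mm steel rod runs back from it into the sleeve, its top 66 mm above the table. Moves with the rod.
- plunger_pointer (a point): Tip of the steel pointer, a bar 4 mm wide (along the pull) that sticks out sideways (tester's -y) from the rod, 50 mm behind the handle on the sleeve side; tip 45 mm from the rod's axis, 60 mm above the table. Moves with the rod.
- mark_edge (a point): Top inner edge of the mark: upright steel blade 4 mm thick along the pull, 22 mm wide, 60 mm above the table, on a small foot on the base plate beside the rod's path. 45 to 80 mm from the resting pointer towards the tester's -x, different each time. Axes parallel to the tester's: pointer and blade are level when the pointer tip has the same tester x as this point.
- bezel_a: Bystander: loose steel bezel ring 46 mm across, 9 mm high, on the base plate in front of the chamber. Origin under its centre.
- loupe: Bystander: brass eye loupe, 36 mm across, 28 mm high, on the base plate in front of the chamber. Origin under its centre.
- bezel_b: Bystander: loose steel bezel ring 46 mm across, 9 mm high, on the table to the right. Origin under its centre.
- oil_jar: Bystander: small jar, 48 mm across, 60 mm high, right. Origin under its centre.
- screwdriver: Bystander: screwdriver 160 mm long lying on the table, left.
- brush: Bystander: brush lying on the table, left.
- parts_cup: Bystander: white cup, 60 mm across, 50 mm high, left at the back. Origin under its centre.

How it is judged:
By the outcome, as a careful person would: the job done as asked, in the order asked, and still so for the second after the job is handed in, while the arm keeps its last pose, push and grip.
It also fails if it takes over 46 s, if anything falls off the work surface, if the arm or the gripper's body presses on something with over 40 N, if the wrist force passes 120 N, or if a joint passes its speed limit or range.

ROBOT

A 7-joint arm with a two-finger parallel gripper is mounted at the origin on the work surface. World frame = base frame: x ahead of the robot, y to its left, z up, the work surface at z = 0. Lengths are in m, angles in degrees, forces in N, time in s.
With the tool pointing down it reaches from about 0.425 to 0.875 m from the base axis. Payload 4.7 kg.
Tool frame: the origin (TCP) lies on the centre line of the jaws, within the pads' length; the fingertips stand 14 mm ahead of it and the grasp point (between the pads) lies 5 mm behind it; z points along the fingers, y is the line along which they close (so a half turn about z gives the same grasp; the last joint's range is limited). The gripper opens to 87 mm and grips with 3 to 60 N. Pads are 19 mm wide; open, the fingers measure 117 mm over their backs; the gripper's body (75 mm by 190 mm) begins 51 mm behind the grasp point.
Start: joints at [70.537, 18.392, -4.016, 83.108, 1.295, 78.541, -3.26], TCP at [0.225, -0.61, 0.237] pointing down, gripper open.
Joint ranges: [-163.93, 163.93], [-17.29, 119.83], [-79.2, 71.16], [3.27, 140.29], [-89.18, 269.18], [5.43, 117.66], [-154.24, 154.24]. Speed limits (degrees/s): [147.25, 147.25, 180, 180, 180, 180, 180].

INTERFACE

Orientations are given as [roll, pitch, yaw] about the fixed x, y, z axes, in that order (R = Rz(yaw) Ry(pitch) Rx(roll)).
In Python, from cell import env gives the robot as it stands.
- The arm moves only by the tool jog_arm, never from a script. Its argument "motion" is a list that holds one entry, the list of rows, each a list of 7 numbers: the shift along the tool's x, y, z in units of 0.1 m (1.0 is 0.1 m), then the turn, a rotation vector about the tool's x, y, z in units of 180 degrees (1.0 is 180 degrees), then the closure, from 0 (fully open) to 1 (shut). A call has 1 to 5 rows; each row is the pose to reach, as a shift and turn from the pose commanded when the call began, along the tool's axes at that moment, turning the shorter way round; what a row does not reach only later rows make up. A row lasts 1/10 s, in which the tool goes at most 50 mm and 8.59 degrees, less where a joint would pass 70% of its speed; a pose out of reach is approached as far as the arm can. A call with a number of a shift or a turn outside -1 to 1 is refused whole. A call with a gripper value outside its range is refused whole. The fingers move at their own pace and stop on an object; "grip_force" is the grip in N (left out, the last holds). Time passes only in rows, so rows that repeat a pose let the fingers close. It gives the time, the measured TCP pose, the force, the opening and the grip force at its end, in the units of the state.
- env.get_obs(): the state, without advancing time (a new reading comes with each control period).
- env.read_camera(name): name is "scene" or "top" or "wrist"; returns (picture, depth): 400x640x3 uint8, red, green, blue; 400x640 float32, m along the optical axis (not along the pixel's ray), 0 where there is no reading.
- env.camera_info(name): a dict with "camera_matrix" (3x3 intrinsics, pixels), "k1" (the pictures are not rectified: a ray, as slopes to the right and down, at radius r is drawn at 1 + k1 r^2 times it, then the intrinsics apply), "origin" and "orientation" of the camera in the world; the wrist camera has in their place "mount" (4x4, takes a point from camera to tool coordinates, whose origin is the TCP and whose axes are the flange's). Camera axes: x right, y down, z forward; pixel columns grow to the right and rows downward; lengths in m; the calibration is good to about 2 mm. A picture is of the moment at which its call begins: read the wrist's pose just before it. camera_info takes no time and is no camera call.
- env.sign_off(): hands the job in; it is judged then, once.
The state is a dict: "time_s": time; "qpos": joint angles; "joint_velocities": joint speeds; "effort": joint torques, N m; "tool_pos": TCP position; "tool_rot": TCP orientation; "force": force on the tool from outside, world axes, zero at the start; "wrist_torque": the same for the moment, N m; "grip_width": finger opening in m; "grasp_force": force on a finger pad.
Only numpy, scipy, OpenCV 4.12 (cv2) and the standard library are available. Lean on these libraries where they do the work, as an engineer would, in place of code of your own. Each camera call takes 0.05 s, during which the arm holds its last target. There are 200 camera calls.

## Working session

There is one attempt and no reset: what is moved stays moved. The work goes in short steps, Python scripts to look and compute and a tool call to move; the robot and the scene stay as the last step left them, time stands still between calls to the robot, and variables do not carry over. Pictures are saved under pics/ and viewed, at most 10 in all, crops included, and the job is handed in when it is done.

Besides the shell and the picture viewer there is one more tool, called by a JSON object that holds its "method" and its "body". jog_arm: Moves the arm, as the interface text tells. Shifts and turns lie within -1 to 1; 1 stands for 0.1 m of shift or 180 degrees of turn. Its arguments: {"type":"object","properties":{"motion":{"type":"array","items":{"type":"array","items":{"type":"array","items":{"type":"number"}}}},"grip_force":{"type":"number"}},"required":["motion"]}

```bash
mkdir -p pics; ls; cat > h.py <<'E'
import numpy as np, cv2
from scipy.spatial.transform import Rotation as R
from cell import env
def cam(n):
    o=env.get_obs(); im,d=env.read_camera(n); i=env.camera_info(n); return o,im,d,i
def world(n,o,d,i,us,vs,dep=None):
    K=np.array(i["camera_matrix"]);k=i["k1"]
    us=np.asarray(us,float);vs=np.asarray(vs,float)
    xd=(us-K[0,2])/K[0,0];yd=(vs-K[1,2])/K[1,1]
    x,y=xd.copy(),yd.copy()
    for _ in range(20):
        f=1+k*(x*x+y*y);x=xd/f;y=yd/f
    z=d[np.asarray(vs,int),np.asarray(us,int)] if dep is None else dep
    P=np.stack([x*z,y*z,z],-1)
    if "mount" in i:
        M=np.array(i["mount"]);P=P@M[:3,:3].T+M[:3,3]
        return P@R.from_euler('xyz',o["tool_rot"],degrees=True).as_matrix().T+o["tool_pos"]
    q=np.array(i["orientation"])
    r=q if q.shape==(3,3) else R.from_euler('xyz',q,degrees=True).as_matrix()
    return P@r.T+np.array(i["origin"])
E
python3 - <<'E'
from h import *
for n in("scene","top"):
    o,im,d,i=cam(n); cv2.imwrite(f"pics/{n}0.png",im[:,:,::-1]); np.savez(f"{n}0.npz",d=d,im=im); print(n,i)
print(o)
E
```

```text
pics
scene {'camera_matrix': array([[395.70238476,   0.        , 317.41603826],
       [  0.        , 395.70238476, 198.18905955],
       [  0.        ,   0.        ,   1.        ]]), 'k1': -0.003515513408357467, 'origin': array([ 1.22155221, -0.58821837,  0.86473862]), 'orientation': array([-130.6335424 ,   -1.21729925,   50.63202972])}
top {'camera_matrix': array([[371.99898771,   0.        , 317.75486038],
       [  0.        , 371.99898771, 205.53253805],
       [  0.        ,   0.        ,   1.        ]]), 'k1': 0.01436068308218809, 'origin': array([ 0.38391746, -0.0108342 ,  1.03011743]), 'orientation': array([-170.61734111,   -0.302642  ,  -89.66325811])}
{'time_s': 0.05, 'qpos': array([70.53494272, 18.43892781, -4.01570492, 83.17225477,  1.29672223,
       78.54133625, -3.26010673]), 'joint_velocities': array([ 0.09112927, -0.08121119, -0.0150673 , -0.00991776,  0.08518039,
        0.03808617,  0.02926827]), 'effort': array([-3.00490738e-04, -4.93001497e+01, -4.06308118e-01, -3.13709271e+01,
       -6.42500049e-02,  3.98653687e-02,  8.52265134e-05]), 'tool_pos': array([ 0.22498924, -0.6092764 ,  0.23548621]), 'tool_rot': array([-1.79892818e+02,  7.28773056e-03,  2.02751567e+01]), 'force': array([-0.90500221,  0.41306405, -0.24365264]), 'wrist_torque': array([-0.01627624,  0.03017034, -0.01323545]), 'grasp_force': 0.0, 'grip_width': 0.08711770039668855}
```

View pics/top0.png

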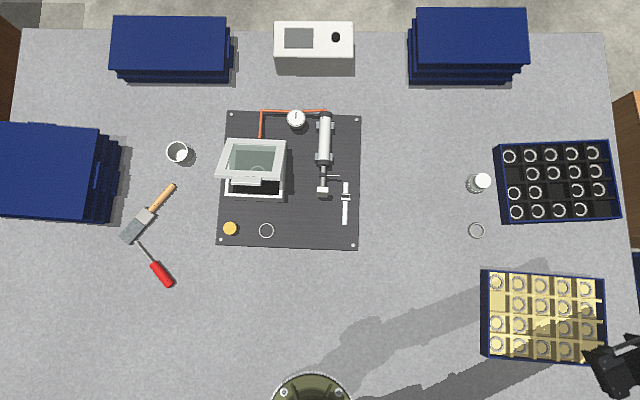

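View pics/scene0.png

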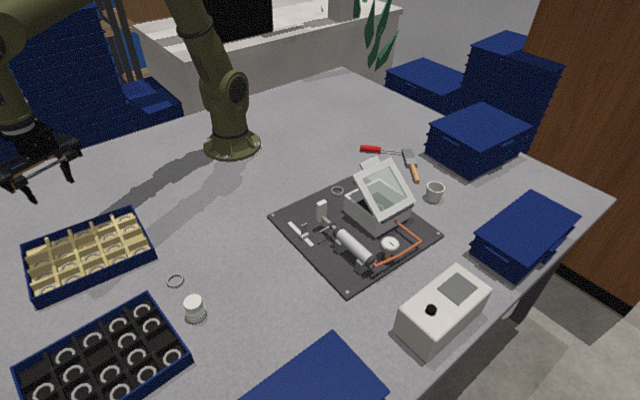

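```bash
python3 - <<'E'
from h import *
i=env.camera_info("top");f=np.load("top0.npz");d=f["d"];im=f["im"].astype(int)
vv,uu=np.mgrid[95:262,200:380]
P=world("top",None,d,i,uu.ravel(),vv.ravel()).reshape(*uu.shape,3)
s=im[95:262,200:380].sum(-1)
m=((s<300)).astype(np.uint8); m=cv2.morphologyEx(m,cv2.MORPH_OPEN,np.ones((3,3)))
n,l,st,c=cv2.connectedComponentsWithStats(m);k=1+st[1:,4].argmax();
q=P[(l==k)&(abs(P[...,2]-.012)<.006)]
print(st[k],np.median(q[:,2]))
r=cv2.minAreaRect(q[:,:2].astype(np.float32));print(r,cv2.boxPoints(r))
for u,v in[(323,190),(324,181),(335,177),(346,184),(346,195),(346,210),(345,222),(325,120),(324,160),(255,181),(240,179),(268,183),(287,145),(230,143),(220,175)]:
    print(u,v,P[v-95,u-200].round(4))
E
```

```text
[ 29  85  51  15 501] nan
((0.0, 0.0), (0.0, 0.0), 0.0) [[0. 0.]
 [0. 0.]
 [0. 0.]
 [0. 0.]]
323 190 [ 0.5749 -0.0277  0.1146]
324 181 [ 0.6099 -0.0312  0.0639]
335 177 [ 0.6334 -0.0631  0.0137]
346 184 [ 0.6142 -0.0941  0.0104]
346 195 [ 0.5741 -0.0903  0.0547]
346 210 [ 0.5397 -0.0933  0.0148]
345 222 [ 0.5072 -0.0908  0.0083]
325 120 [ 0.7765 -0.0332  0.0745]
324 160 [ 0.6625 -0.0307  0.0817]
255 181 [0.5803 0.1316 0.1857]
240 179 [0.5858 0.1675 0.1814]
268 183 [ 0.3839 -0.0108  1.0301]
287 145 [0.726  0.0733 0.0129]
230 143 [0.7009 0.2143 0.1   ]
220 175 [0.5969 0.2166 0.1736]
  return _methods._mean(a, axis=axis, dtype=dtype,
  ret = ret.dtype.type(ret / rcount)
```

```bash
python3 - <<'E'
from h import *
i=env.camera_info("top");f=np.load("top0.npz");d=f["d"];im=f["im"].astype(int)
vv,uu=np.mgrid[95:262,200:380]
P=world("top",None,d,i,uu.ravel(),vv.ravel()).reshape(*uu.shape,3)
s=im[95:262,200:380].sum(-1)
print(s[125,60],s[125,165])
m=((s<(s[125,60]+s[125,165])/2)).astype(np.uint8)
m=cv2.morphologyEx(m,cv2.MORPH_OPEN,np.ones((3,3)))
n,l,st,c=cv2.connectedComponentsWithStats(m);k=1+st[1:,4].argmax();
ys,xs=np.where(l==k); 
Z=P[...,2]; print(st[k],np.median(Z[l==k]))
K=np.array(i["camera_matrix"])
ok=(abs(Z-.012)<.008)&(l==k); q=P[ok][:,:2].astype(np.float32)
r=cv2.minAreaRect(q);print(r,cv2.boxPoints(r))
# blade/pointer/handle/cylinder zones
for a,lo,hi in(("handle",.105,.122),("sleeve",.07,.088)):
    w=P[(Z>lo)&(Z<hi)&(P[...,1]<.01)&(P[...,1]>-.06)&(P[...,0]<.76)]
    print(a,len(w),w.min(0),w.max(0),w.mean(0))
w=P[(Z>.03)&(P[...,1]<-.055)&(P[...,0]<.66)];print(w.round(4))
lid=P[(Z>.092)&(P[...,1]>.03)&(P[...,0]<.75)]
print("lid",lid.min(0),lid.max(0)); 
A=np.c_[lid,np.ones(len(lid))]
m0=np.median(lid,0);_,_,V=np.linalg.svd(lid-lid.mean(0),full_matrices=False);n=V[2]*np.sign(V[2,2]);print("n",n,np.degrees(np.arccos(n[2])),np.abs((lid-lid.mean(0))@n).mean())
far=lid[lid[:,2]>lid[:,2].max()-.02];print(far.round(3)[::3])
E
```

```text
328 541
[   15    16   147   140 13068] 0.011905612882168626
((0.6308587193489075, 0.06275486946105957), (0.3909918963909149, 0.39001205563545227), 87.8700942993164) [[ 0.42872176 -0.12535855]
 [ 0.81846434 -0.13985348]
 [ 0.83299565  0.2508683 ]
 [ 0.4432531   0.26536322]]
handle 75 [ 0.56946698 -0.03785357  0.10862485] [ 0.58637205 -0.0101039   0.11721946] [ 0.57689886 -0.0239068   0.11373214]
sleeve 381 [ 0.5689725  -0.04426708  0.07006023] [ 0.75999808 -0.01018375  0.08726928] [ 0.69715515 -0.02917064  0.07459309]
[[ 0.6269 -0.0553  0.0624]
 [ 0.6268 -0.0579  0.0629]
 [ 0.6266 -0.0606  0.0635]
 [ 0.6259 -0.0631  0.0664]
 [ 0.6265 -0.0659  0.0641]
 [ 0.6276 -0.0688  0.0597]
 [ 0.6275 -0.0714  0.0604]
 [ 0.6246 -0.0554  0.0605]
 [ 0.6244 -0.058   0.0612]
 [ 0.6246 -0.0607  0.0605]
 [ 0.6249 -0.0635  0.0592]
 [ 0.624  -0.0659  0.063 ]
 [ 0.6245 -0.0687  0.0611]
 [ 0.6238 -0.0712  0.0639]
 [ 0.578  -0.0791  0.0625]
 [ 0.5775 -0.0816  0.0647]
 [ 0.5782 -0.0845  0.0615]
 [ 0.5774 -0.0868  0.0657]
 [ 0.5774 -0.0895  0.0655]
 [ 0.5782 -0.0924  0.0618]
 [ 0.5766 -0.0769  0.0558]
 [ 0.5754
[... 3361 characters left out ...]
0.188]
 [0.577 0.163 0.19 ]
 [0.577 0.157 0.187]
 [0.578 0.15  0.185]
 [0.578 0.143 0.187]
 [0.578 0.136 0.185]
 [0.578 0.129 0.185]
 [0.578 0.123 0.183]
 [0.576 0.185 0.183]
 [0.575 0.178 0.185]
 [0.575 0.171 0.186]
 [0.575 0.164 0.187]
 [0.576 0.157 0.184]
 [0.575 0.15  0.185]
 [0.575 0.143 0.187]
 [0.575 0.136 0.186]
 [0.575 0.129 0.187]
 [0.575 0.122 0.186]
 [0.573 0.185 0.182]
 [0.573 0.178 0.185]
 [0.573 0.171 0.184]
 [0.573 0.164 0.184]
 [0.573 0.157 0.185]
 [0.574 0.15  0.183]
 [0.574 0.144 0.183]
 [0.574 0.136 0.184]
 [0.573 0.129 0.185]
 [0.573 0.122 0.184]
 [0.571 0.16  0.183]
 [0.572 0.153 0.18 ]
 [0.571 0.146 0.183]
 [0.571 0.139 0.184]
 [0.572 0.132 0.181]
 [0.572 0.125 0.181]]
```

{"method": "jog_arm", "body": {"motion": [[[0.35, -0.35, -0.3, 0, 0, 0, 1], [0.7, -0.7, -0.3, 0, 0, 0, 1], [1, -1, -0.3, 0, 0, 0, 1], [1, -1, -0.3, 0, 0, 0, 1]]], "grip_force": 20}}

```text
time_s: 0.5
tool_pos: [0.2896, -0.4748, 0.267]
tool_rot: [-179.9, -0.2, 20.9]
force: [0.4, 0.7, 0.3]
grip_width: 0.0631
grasp_force: 0.0
```

{"method": "jog_arm", "body": {"motion": [[[0.35, -0.35, 0, 0, 0, 0, 1], [0.7, -0.7, 0, 0, 0, 0, 1], [1, -1, 0, 0, 0, 0, 1], [1, -1, 0, 0, 0, 0, 1]]]}}

```text
time_s: 0.9
tool_pos: [0.3471, -0.3471, 0.2667]
tool_rot: [-179.9, -0.1, 20.8]
force: [-0.2, -0.8, -1.2]
grip_width: 0.0308
grasp_force: 0.0
```

{"method": "jog_arm", "body": {"motion": [[[0.35, -0.35, 0, 0, 0, 0, 1], [0.7, -0.7, 0, 0, 0, 0, 1], [1, -1, 0, 0, 0, 0, 1], [1, -1, 0, 0, 0, 0, 1]]]}}

```text
time_s: 1.3
tool_pos: [0.4053, -0.2191, 0.2668]
tool_rot: [-180.0, -0.1, 20.8]
force: [-0.6, -0.2, 0.7]
grip_width: 0.0026
grasp_force: 0.0
```

{"method": "jog_arm", "body": {"motion": [[[0.35, -0.35, 0, 0, 0, -0.04, 1], [0.7, -0.7, 0, 0, 0, -0.08, 1], [1, -1, 0, 0, 0, -0.12, 1], [1, -1, 0, 0, 0, -0.18, 1], [1, -1, 0, 0, 0, -0.2, 1]]]}}

```text
time_s: 1.8
tool_pos: [0.4622, -0.096, 0.2663]
tool_rot: [-180.0, 0.0, 56.7]
force: [-0.3, -0.2, 0.2]
grip_width: 0.0001
grasp_force: 0.0
```

{"method": "jog_arm", "body": {"motion": [[[0.35, -0.04, 0, 0, 0, -0.045, 1], [0.7, -0.08, 0, 0, 0, -0.09, 1], [1, -0.12, 0, 0, 0, -0.135, 1], [1, -0.12, 0, 0, 0, -0.175, 1], [1, -0.12, 0, 0, 0, -0.175, 1]]]}}

```text
time_s: 2.3
tool_pos: [0.5077, -0.0068, 0.2661]
tool_rot: [-179.9, 0.0, 87.8]
force: [0.2, 0.0, -0.4]
grip_width: 0.0003
grasp_force: 0.0
```

{"method": "jog_arm", "body": {"motion": [[[0.3, 0.12, 0, 0, 0, 0, 1], [0.6, 0.24, 0, 0, 0, 0, 1], [0.8, 0.36, 0, 0, 0, 0, 1]]]}}

```text
time_s: 2.6
tool_pos: [0.547, 0.0722, 0.2664]
tool_rot: [180.0, 0.0, 87.5]
force: [1.0, -0.0, -0.3]
grip_width: 0.0004
grasp_force: 0.0
```

{"method": "jog_arm", "body": {"motion": [[[0.3, 0.12, 0, 0, 0, 0, 1], [0.6, 0.24, 0, 0, 0, 0, 1], [0.8, 0.36, 0, 0, 0, 0, 1], [0.8, 0.36, 0, 0, 0, 0, 1]]]}}

```text
time_s: 3.0
tool_pos: [0.5864, 0.1523, 0.2656]
tool_rot: [-179.9, -0.1, 87.7]
force: [-0.3, -0.4, -0.7]
grip_width: 0.0005
grasp_force: 0.0
```

{"method": "jog_arm", "body": {"motion": [[[0, 0, 0.3, 0, 0, 0, 1], [0, 0, 0.55, 0, 0, 0, 1], [0, 0, 0.65, 0, 0, 0, 1], [0, -0.02, 0.75, 0, 0, 0, 1], [0, -0.05, 0.85, 0, 0, 0, 1]]]}}

```text
time_s: 3.5
tool_pos: [0.5812, 0.1501, 0.1819]
tool_rot: [179.9, 0.0, 87.6]
force: [-0.5, -0.2, 0.9]
grip_width: 0.0003
grasp_force: 0.5
```

{"method": "jog_arm", "body": {"motion": [[[0, -0.04, 0.1, 0, 0, 0, 1], [0, -0.08, 0.2, 0, 0, 0, 1], [0, -0.12, 0.3, 0, 0, 0, 1], [0, -0.16, 0.4, 0, 0, 0, 1], [0, -0.2, 0.5, 0, 0, 0, 1]]]}}

```text
time_s: 4.0
tool_pos: [0.5605, 0.152, 0.1308]
tool_rot: [180.0, -0.0, 87.8]
force: [0.7, -0.8, -0.5]
grip_width: 0.0004
grasp_force: 0.4
```

```bash
python3 - <<'E'
from h import *
o,im,d,i=cam("scene"); cv2.imwrite("pics/s1.png",cv2.resize(im[130:310,240:460,::-1],None,fx=3,fy=3)); print(o["tool_pos"],o["force"])
E
```

```text
[0.56045008 0.1520232  0.13083777] [ 0.71104275 -0.77317505 -0.51080571]
```

View pics/s1.png

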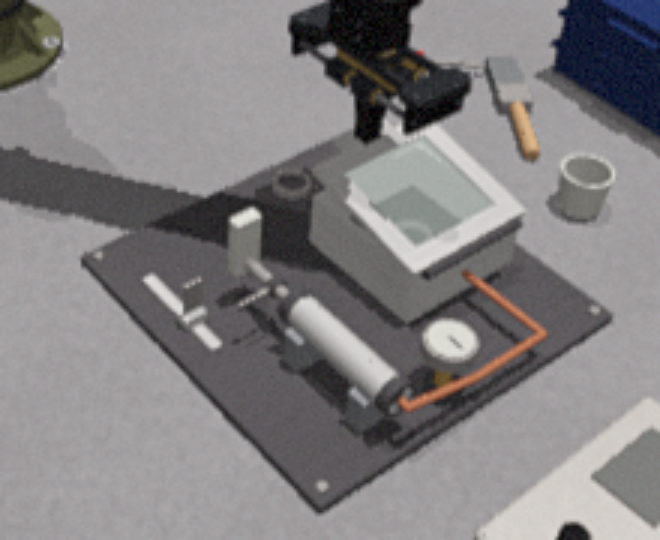

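```bash
python3 - <<'E'
from h import *
o,im,d,i=cam("scene")
vv,uu=np.mgrid[150:230,340:430]
P=world("s",o,d,i,uu.ravel(),vv.ravel())
c,s=np.cos(np.radians(-2.13)),np.sin(np.radians(-2.13))
q=np.c_[(P[:,:2]-[.636,.0626])@np.array([[c,-s],[s,c]]),P[:,2]]
m=(q[:,1]>.09-.076)&(q[:,1]<.166)&(q[:,2]>.08)&(q[:,0]<.07)&(q[:,0]>-.1)&(q[:,2]<.17)&(im[150:230,340:430].reshape(-1,3).sum(1)>330)
w=q[m];A=np.c_[w[:,0],np.ones(len(w))]
for _ in range(5):
    k=np.linalg.lstsq(A,w[:,2],rcond=None)[0];r=abs(w[:,2]-A@k);A=A[r<.006];w=w[r<.006]
print(len(w),k,np.arctan(-k[0]),w.min(0),w.max(0))
j=w[w[:,0]<-.075];print(len(j),j[:,1].min() if len(j) else 0,j[:,1].max() if len(j) else 0)
E
```

```text
1764 [-0.18213333  0.09802479] 0.1801585472222235 [-0.09994147  0.01403357  0.08393699] [0.06997015 0.16565886 0.11837867]
54 0.024084916386684585 0.13437463051963944
```

{"method": "jog_arm", "body": {"motion": [[[0, -0.02, 0.1, 0, 0, 0, 1], [0, -0.04, 0.2, 0, 0, 0, 1], [0, -0.05, 0.28, 0, 0, 0, 1], [0, -0.06, 0.32, 0, 0, 0, 1], [0, -0.06, 0.32, 0, 0, 0, 1]]]}}

```text
time_s: 4.6
tool_pos: [0.5545, 0.1522, 0.0995]
tool_rot: [-180.0, 0.0, 87.8]
force: [0.0, -0.7, 2.5]
grip_width: 0.0005
grasp_force: 1.1
```

{"method": "jog_arm", "body": {"motion": [[[0, 0, 0.01, 0, 0, 0, 1], [0, 0, 0.02, 0, 0, 0, 1], [0, 0, 0.02, 0, 0, 0, 1]]]}}

```text
time_s: 4.9
tool_pos: [0.5545, 0.1522, 0.0993]
tool_rot: [-180.0, 0.1, 87.8]
force: [-5.7, -1.2, 12.8]
grip_width: 0.0006
grasp_force: 6.7
```

{"method": "jog_arm", "body": {"motion": [[[0, 0, -0.3, 0, 0, 0, 1], [0, 0, -0.6, 0, 0, 0, 1], [-0.3, 0.05, -0.6, 0, 0, 0, 0.4], [-0.7, 0.1, -0.6, 0, 0, 0, 0.4], [-0.9, 0.15, -0.6, 0, 0, 0, 0.4]]]}}

```text
time_s: 5.4
tool_pos: [0.5662, 0.0576, 0.1573]
tool_rot: [-180.0, 0.1, 87.6]
force: [0.2, -0.7, 0.0]
grip_width: 0.0172
grasp_force: 0.0
```

{"method": "jog_arm", "body": {"motion": [[[-0.3, 0.05, 0, 0, 0, 0, 0.4], [-0.6, 0.1, 0, 0, 0, 0, 0.4], [-0.87, 0.15, 0, 0, 0, 0, 0.4], [-0.87, 0.15, 0, 0, 0, 0, 0.4]]]}}

```text
time_s: 5.8
tool_pos: [0.5778, -0.0317, 0.1567]
tool_rot: [-180.0, 0.1, 87.3]
force: [-0.5, -0.1, 0.4]
grip_width: 0.0475
grasp_force: 0.0
```

```bash
python3 - <<'E'
from h import *
o,im,d,i=cam("scene"); cv2.imwrite("pics/s2.png",cv2.resize(im[130:310,240:460,::-1],None,fx=3,fy=3)); print(o["tool_pos"],o["tool_rot"],o["grip_width"])
vv,uu=np.mgrid[150:230,340:430]
P=world("s",o,d,i,uu.ravel(),vv.ravel())
c,s=np.cos(np.radians(-2.13)),np.sin(np.radians(-2.13))
q=np.c_[(P[:,:2]-[.636,.0626])@np.array([[c,-s],[s,c]]),P[:,2]]
m=(q[:,1]>.09-.076)&(q[:,1]<.166)&(q[:,2]>.08)&(q[:,0]<.07)&(q[:,0]>-.1)&(q[:,2]<.1)
w=q[m];A=np.c_[w[:,0],np.ones(len(w))]
for _ in range(5):
    k=np.linalg.lstsq(A,w[:,2],rcond=None)[0];r=abs(w[:,2]-A@k);A=A[r<.006];w=w[r<.006]
print(len(w),k)
E
```

```text
[ 0.57778314 -0.03168728  0.15674329] [-1.79959510e+02  1.41754961e-01  8.73428169e+01] 0.047508641649206984
1643 [-0.00161053  0.08461683]
```

View pics/s2.png

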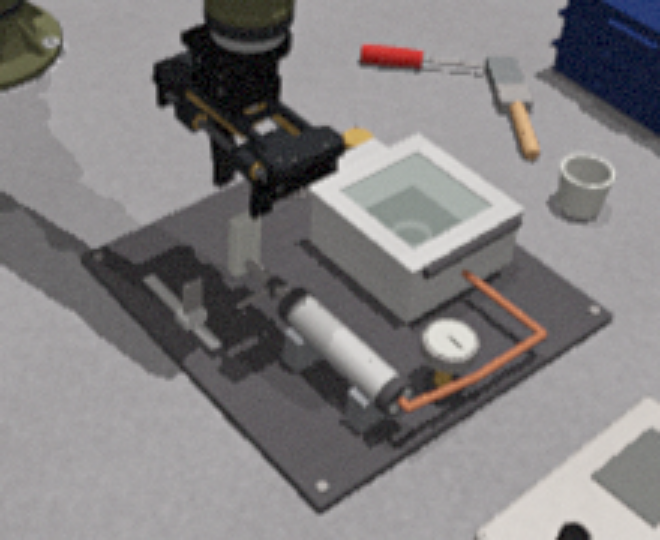

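{"method": "jog_arm", "body": {"motion": [[[0.05, 0, 0, 0, 0, 0, 0.4], [0.05, 0, 0.25, 0, 0, 0, 0.4], [0.05, 0, 0.5, 0, 0, 0, 0.4], [0.05, 0, 0.66, 0, 0, 0, 0.4], [0.05, 0, 0.66, 0, 0, 0, 0.4]]]}}

```text
time_s: 6.35
tool_pos: [0.5759, -0.0192, 0.0892]
tool_rot: [-179.7, -0.1, 87.9]
force: [-0.7, 0.4, 0.8]
grip_width: 0.052
grasp_force: 0.0
```

{"method": "jog_arm", "body": {"motion": [[[0, 0, 0, 0, 0, 0, 1], [0, 0, 0, 0, 0, 0, 1], [0, 0, 0, 0, 0, 0, 1], [0, 0, 0, 0, 0, 0, 1], [0, 0, 0, 0, 0, 0, 1]]], "grip_force": 25}}

```text
time_s: 6.85
tool_pos: [0.5781, -0.021, 0.092]
tool_rot: [180.0, 0.0, 87.8]
force: [-0.3, 0.5, 0.5]
grip_width: 0.0204
grasp_force: 0.0
```

{"method": "jog_arm", "body": {"motion": [[[0, 0, 0, 0, 0, 0, 1], [0, 0, 0, 0, 0, 0, 1], [0, 0, 0, 0, 0, 0, 1]]]}}

```text
time_s: 7.15
tool_pos: [0.5766, -0.021, 0.0917]
tool_rot: [-179.8, 0.0, 87.8]
force: [-6.5, -0.2, 5.7]
grip_width: 0.0158
grasp_force: 25.0
```

{"method": "jog_arm", "body": {"motion": [[[0, -0.1, 0, 0, 0, 0, 1], [0, -0.2, 0, 0, 0, 0, 1], [0, -0.3, 0, 0, 0, 0, 1], [0, -0.38, 0, 0, 0, 0, 1], [0, -0.44, 0, 0, 0, 0, 1]]], "grip_force": 35}}

```text
time_s: 7.65
tool_pos: [0.5356, -0.0194, 0.0918]
tool_rot: [179.7, -0.0, 87.8]
force: [8.8, -0.1, -6.6]
grip_width: 0.0158
grasp_force: 35.0
```

{"method": "jog_arm", "body": {"motion": [[[0, 0, 0, 0, 0, 0, 1], [0, 0, 0, 0, 0, 0, 1], [0, 0, 0, 0, 0, 0, 1]]]}}

```text
time_s: 7.95
tool_pos: [0.5357, -0.0195, 0.0918]
tool_rot: [179.7, -0.0, 87.8]
force: [7.3, -0.1, -4.2]
grip_width: 0.0158
grasp_force: 35.0
```

```bash
cat > m.py <<'E'
from h import *
c,s=np.cos(np.radians(-2.13)),np.sin(np.radians(-2.13))
for n in("scene","top","wrist"):
    o,im,d,i=cam(n); cv2.imwrite(f"pics/{n}_p{o['time_s']:.2f}.png",im[:,:,::-1]); print(n,o["time_s"])
    vv,uu=np.mgrid[0:400,0:640]
    P=world(n,o,d,i,uu.ravel(),vv.ravel())
    q=np.c_[(P[:,:2]-[.636,.0626])@np.array([[c,-s],[s,c]]),P[:,2]]
    z=q[:,2];
    for a,m in(("ptr",(z>.05)&(z<.07)&(q[:,1]>-.134)&(q[:,1]<-.112)),("blade",(z>.055)&(z<.07)&(q[:,1]>-.165)&(q[:,1]<-.140))):
        w=q[m&(q[:,0]>-.1)&(q[:,0]<.02)]
        if len(w): print(a,len(w),"x",np.percentile(w[:,0],[5,50,95]).round(4),"z",np.median(w[:,2]).round(4),"y",w[:,1].min().round(4),w[:,1].max().round(4))
print(o["tool_pos"],o["tool_rot"],o["force"],o["grip_width"])
E
python3 m.py; ls pics
```

```text
scene 7.95
ptr 16 x [-0.0489 -0.0471 -0.0442] z 0.0626 y -0.1337 -0.1121
blade 23 x [-0.0562 -0.0546 -0.0518] z 0.0611 y -0.1618 -0.1405
top 8.0
wrist 8.05
[ 0.53575105 -0.01943541  0.09178954] [ 1.79688974e+02 -1.37134955e-02  8.77642604e+01] [ 7.09785692 -1.17863942 -4.97848658] 0.015645957255409744
s1.png
s2.png
scene0.png
scene_p7.95.png
top0.png
top_p8.00.png
wrist_p8.05.png
```

{"method": "jog_arm", "body": {"motion": [[[0, -0.04, 0, 0, 0, 0, 1], [0, -0.075, 0, 0, 0, 0, 1], [0, -0.075, 0, 0, 0, 0, 1], [0, -0.075, 0, 0, 0, 0, 1]]]}}

```text
time_s: 8.5
tool_pos: [0.5285, -0.0191, 0.0918]
tool_rot: [179.7, -0.0, 87.8]
force: [8.0, -1.2, -6.5]
grip_width: 0.0158
grasp_force: 35.0
```

```bash
python3 m.py; python3 - <<'E'
import cv2,glob
f=sorted(glob.glob('pics/scene_p*'),key=lambda s:float(s.split('_p')[1][:-4]))[-1]
a=cv2.resize(cv2.imread(f)[200:260,270:350],None,fx=7,fy=7,interpolation=cv2.INTER_CUBIC);cv2.imwrite('pics/c1.png',a)
E
```

```text
scene 8.5
ptr 15 x [-0.0556 -0.0541 -0.0512] z 0.0611 y -0.1334 -0.1124
blade 24 x [-0.0566 -0.0534 -0.0522] z 0.0613 y -0.1627 -0.1406
top 8.55
wrist 8.6
[ 0.52844515 -0.01917823  0.09176644] [ 1.79663041e+02 -1.47909145e-02  8.77649590e+01] [ 7.60924187 -1.00534333 -5.36657856] 0.01581598617303552
```

View pics/c1.png

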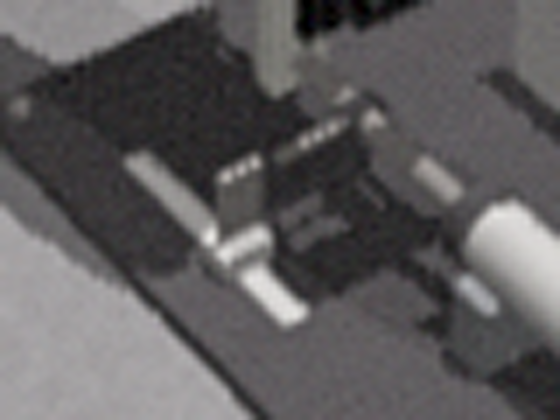

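{"method": "jog_arm", "body": {"motion": [[[0, -0.01, 0, 0, 0, 0, 1], [0, -0.01, 0, 0, 0, 0, 1], [0, -0.01, 0, 0, 0, 0, 1], [0, -0.01, 0, 0, 0, 0, 1], [0, -0.01, 0, 0, 0, 0, 1]]]}}

```text
time_s: 9.15
tool_pos: [0.5276, -0.0191, 0.0918]
tool_rot: [179.6, -0.0, 87.8]
force: [8.4, -1.2, -5.8]
grip_width: 0.016
grasp_force: 35.0
```

```bash
for k in 1 2 3; do python3 m.py | grep -v -e top -e wrist; done
```

```text
scene 9.15
ptr 13 x [-0.0565 -0.0545 -0.0518] z 0.062 y -0.1331 -0.1133
blade 25 x [-0.0554 -0.0535 -0.0513] z 0.0618 y -0.1627 -0.1413
[ 0.52760448 -0.01911572  0.09180206] [ 1.79645091e+02 -1.82502161e-02  8.77650188e+01] [ 7.80075391 -0.35099044 -5.37786849] 0.015789882340280434
scene 9.3
ptr 12 x [-0.0569 -0.0539 -0.0512] z 0.0617 y -0.133 -0.1122
blade 23 x [-0.0563 -0.0537 -0.0518] z 0.0619 y -0.162 -0.1417
[ 0.52762666 -0.0190902   0.09179335] [ 1.79643943e+02 -2.13144191e-02  8.77660969e+01] [ 8.60211361  1.12671147 -5.76249454] 0.015899497958832918
scene 9.45
ptr 11 x [-0.0556 -0.0545 -0.0525] z 0.0623 y -0.1326 -0.1162
blade 24 x [-0.0573 -0.0544 -0.0524] z 0.0602 y -0.163 -0.1403
[ 0.52761068 -0.01911255  0.09180256] [ 1.79644862e+02 -1.91575639e-02  8.77642492e+01] [ 8.42790704 -1.06793142 -6.46169372] 0.016121289705272535
```

Pointer and blade agree to within about 1 mm, the lid is shut and the hold is steady.

```bash
python3 -c "
from cell import env
print(env.sign_off())"
```

```text
the job is handed in; nothing more can be done
None
```

The job is handed in: I shut the lid first, then pulled the rod until its pointer was level with the mark blade, to about 1 mm by the scene camera, and the gripper is still holding it there against the spring.

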